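Tighten the die clamp screw on the tray sealer

TASK

Take the big red T-handled hex key from the blue tool block and push it gently down until it is fully home in the socket of the cap screw on the tray sealer's clamp, feeling for the hexagon without forcing it. Only then turn the screw clockwise until it comes up tight against its stop, without wrenching it further, and put the key back upright, all the way down in its own hole in the block. Leave everything else where it is.

Things in the scene. Friction and masses are not known exactly. Their poses are not given: they have to be found in the camera images.
- sealer: Tray sealer, bolted down: aluminium die plate 250 (x) x 300 (y) mm, top 90 mm above the bench, with a grey lid with green pad standing open (360 mm high) along its +y side. Origin: centre of the underside, z up. On the corner at x -75, y -110 mm a grey clamp bar 60 x 60 x 12 mm carries the cap screw; nothing else is higher than 102 mm within 180 mm of the screw. Position and yaw vary.
- screw_mouth (a point): Centre of the mouth of the screw's hexagon socket, at the top of its head (29 mm wide, 18 mm high), 122 mm above the bench. Socket 15 mm across flats, 14 mm deep, flat floor, no chamfer, axis vertical. The point's axes are the sealer's, NOT the hexagon's: its angle is arbitrary each time and not measured; see it by camera or feel for it by turning the lightly pressed key until it drops in.
- clamp_screw (a joint): Rotation of the clamp screw, rad: grows as it is turned clockwise seen from above; starts between 0 and 0.3; comes up hard against its stop, tight, at 1.0; cannot go below 0. It turns against a steady friction of 0.1 N m and stays where it is left. The value says nothing of the hexagon's direction. The head does not rise or sink.
- key: The big T-handled hex key, 200 g, loose, upright in the block. Origin: centre of the tip's end face; z up the shaft. Steel hexagon shaft 14 mm across flats (16.2 across corners, two of them on the x axis) up to 112 mm. Red handle bar along x: 90 mm long, 16 mm thick (y), z 112 to 142 mm.
- key_tip (a point): Centre of the tip's end face; the key's axes. The last 3 mm are a round tapered nose, 10 mm wide at the end, 13.6 mm where the hexagon begins: it enters the socket at any angle, the hexagon only within about 8 degrees of matching. Fully home in the screw the tip lies 14 mm below screw_mouth; fully down in the block 45 mm below block_hole0.
- key_handle (a point): Middle of the key's red handle bar, 127 mm above the tip: the place to grip, with the fingers closing across the bar (along the key's y axis).
- block: Blue plastic tool block, fixed, 140 (x) x 70 (y) x 55 (z) mm; origin: centre of the underside. Two round holes 45 mm deep: the big key's, 21 mm wide, at x -40 mm, and the small key's, 13 mm wide, at x +45 mm. Position and yaw vary.
- block_hole0 (a point): Centre of the mouth of the big key's hole (21 mm wide, 45 mm deep, slight chamfer) in the block's top face, 55 mm above the bench.
- small_key: Small black T-handled key, not to be used, standing in the block's other hole; handle 50 x 10 x 16 mm, its top 96 mm above the bench. Origin: tip.
- spare_die: Loose aluminium plate 180 x 180 x 12 mm with a round hole; bystander. Origin: centre of the underside.
- tray: Empty black tray 160 x 230 x 50 mm; bystander. Origin: centre of the underside.
- bowl: Black bowl 130 mm wide, 60 mm high; bystander. Origin: centre of the underside.
- jar: White jar with a blue cap, 72 mm wide, 110 mm high; bystander. Origin: centre of the underside.
- driver: Screwdriver lying on the bench; bystander.
- spare_screw: Spare cap screw standing on its head, 53 mm high; bystander. Origin: centre of the underside.
There are look-alikes about, which are no part of the job. What is shaped like the key but black or white is not meant.

How it is judged:
By the outcome, as a careful person would: the job done as asked, in the order asked, and still so for the second after the job is handed in, with the robot touching nothing.
It also fails if it takes over 64 s, if anything falls off the work surface, if the arm or the gripper's body presses on something with over 40 N, if the wrist force passes 120 N, or if a joint passes its speed limit or range.

ROBOT

A 7-joint arm with a two-finger parallel gripper is mounted at the origin on the work surface. World frame = base frame: x ahead of the robot, y to its left, z up, the work surface at z = 0. Lengths are in m, angles in degrees, forces in N, time in s.
With the tool pointing down it reaches from about 0.35 to 0.9 m from the base axis. Payload 8.1 kg.
Tool frame: the origin (TCP) lies at the very end of the fingers, on their centre line; the grasp point (between the pads) lies ctrl.grasp_offset behind it (ctrl.grasp_offset is the distance from the TCP to the grasp point, in m); z points along the fingers, y is the line along which they close (so a half turn about z gives the same grasp; the last joint's range is limited). The gripper opens to 92 mm and grips with 3 to 60 N. Pads are 19 mm wide; open, the fingers measure 130 mm over their backs; the gripper's body (75 mm by 190 mm) begins 47 mm behind the grasp point.
Start: joints at [60.355, 24.895, 1.432, 90.138, -0.665, 64.973, -4.303], TCP at [0.252, -0.572, 0.227] pointing down, gripper open.
Joint ranges: [-149.89, 149.89], [-25.12, 119.58], [-72.63, 75.52], [4.76, 147.25], [-75.54, 255.54], [6.69, 114.76], [-157.13, 157.13]. Speed limits (degrees/s): [127.2, 127.2, 172.46, 172.46, 180, 180, 180].

INTERFACE

Orientations are given as [roll, pitch, yaw] about the fixed x, y, z axes, in that order (R = Rz(yaw) Ry(pitch) Rx(roll)).
In Python, from rig import ctrl gives the robot as it stands. Calls block until the motion is done:
- ctrl.move_to(position, orientation): joint-space move of the TCP to a pose.
- ctrl.servo_line(position, rotation=None, v=0.15, max_force=None): straight line of the TCP; rotation=None keeps the orientation; v is the mean speed in m/s. With max_force (N) it stops when the force on the tool has changed by that much, and returns True; else False.
- ctrl.set_joints(angles): joint-space move.
- ctrl.move_gripper(opening, force=None): opening from 0.0 (shut) to 1.0 (fully open); force is the grip in N (None keeps the last); returns when the fingers have stopped.
- ctrl.hold(seconds).
- ctrl.inverse_kinematics(position, orientation): joint angles nearest the present ones, or None.
- ctrl.read_state(): the state.
- ctrl.get_image(name): name is "side" or "top" or "wrist"; returns (picture, depth): 384x512x3 uint8, red, green, blue; 384x512 float32, m along the optical axis (not along the pixel's ray), 0 where there is no reading.
- ctrl.camera_params(name): a dict with "fx", "fy", "cx", "cy" (pixels), "dist_coeffs" ([k1, k2, p1, p2, k3] as OpenCV has them; the pictures are not rectified), "world_to_cam" (4x4, takes a point from world to camera coordinates). Camera axes: x right, y up, looking along -z (the intrinsics and any distortion apply to the point x, -y, -z); pixel columns grow to the right and rows downward; lengths in m; the calibration is good to about 2 mm. A picture is of the moment at which its call begins: read the wrist's pose just before it. camera_params takes no time and is no camera call; for the wrist camera it gives the pose at the moment of the call.
A pose or a line that the arm cannot do raises ctrl.Unreachable and nothing moves.
- ctrl.close_job(): hands the job in; it is judged then, once.
Trained networks look in the newest picture that a camera, given by its name, has taken for a name from the list of things; names that differ only in an ending like _2 or _b are one class to them, and where a whole thing is asked for, a point or a joint stands for the part that bears it (a point fixed in the world has none). Each returns a list of dicts, best first, with "p" (0 to 1); they miss things now and then, are a little off and sometimes report something else, mostly with a low value. They report only what shows in the picture. A call takes as long as a camera call. They do not tell look-alikes from the thing itself.
- ctrl.recognise(target, camera): "xyz" ([x, y, z] in m, in the coordinates of the camera as it stood for that picture, good to about 4 mm: the middle of the surface that is visible of it).
- ctrl.silhouettes(target, camera): "mask" (384x512 bool, what is visible of it).
The state is a dict: "t": time; "q": joint angles; "dq": joint speeds; "tau": joint torques, N m; "position": TCP position; "tcp_rot": TCP orientation; "ft_force": force on the tool from outside, world axes, zero at the start; "moment": the same for the moment, N m; "gripper_width": opening from 0.0 (shut) to 1.0 (fully open); "gripper_force": force on a finger pad.
Only numpy, scipy, OpenCV 4.12 (cv2) and the standard library are available. Lean on these libraries where they do the work, as an engineer would, in place of code of your own. Each camera call takes 0.05 s, during which the arm holds its last target. There are 200 camera calls.

## Working session

There is one attempt and no reset: what is moved stays moved. The work goes in short steps, each a Python script; the robot and the scene stay as the last script left them, time stands still between calls to the robot, and variables do not carry over. Pictures are saved under pics/ and viewed, at most 10 in all, crops included, and the job is handed in when it is done.

```bash
ls; mkdir -p pics
cat > h.py <<'E'
import numpy as np, cv2
from rig import ctrl
def px2w(cam,u,v,z=None,d=None,P=None):
    P=P or ctrl.camera_params(cam)
    K=np.array([[P['fx'],0,P['cx']],[0,P['fy'],P['cy']],[0,0,1.]])
    n=cv2.undistortPoints(np.array([[[u,v]]],float),K,np.array(P['dist_coeffs'],float))[0,0]
    T=np.linalg.inv(np.array(P['world_to_cam']))
    r=T[:3,:3]@np.array([n[0],-n[1],-1.]); o=T[:3,3]
    s=d if d is not None else (z-o[2])/r[2]
    return o+s*r
def c2w(P,x): 
    T=np.linalg.inv(np.array(P['world_to_cam'])); return T[:3,:3]@np.array(x)+T[:3,3]
def w2px(P,X):
    K=np.array([[P['fx'],0,P['cx']],[0,P['fy'],P['cy']],[0,0,1.]])
    c=np.array(P['world_to_cam'])@np.append(X,1)
    return cv2.projectPoints(np.array([[c[0],-c[1],-c[2]]]),np.zeros(3),np.zeros(3),K,np.array(P['dist_coeffs'],float))[0].ravel()
def save(n,im): cv2.imwrite('pics/'+n,cv2.cvtColor(im,cv2.COLOR_RGB2BGR))
E
python3 - <<'E'
from h import *
for c in ['top','side']:
    im,d=ctrl.get_image(c); save(c+'.png',im); np.save(c+'_d.npy',d); P=ctrl.camera_params(c)
    for t in ['key','key_handle','screw_mouth','block_hole0','block','sealer']:
        for r in ctrl.recognise(t,c)[:3]:
            w=c2w(P,r['xyz']); print(c,t,round(r['p'],2),w.round(3),w2px(P,w).round())
s=ctrl.read_state(); print(s['t'],s['tcp_rot'],s['ft_force'],ctrl.grasp_offset)
E
```

```text
pics
top key 0.74 [ 0.499 -0.293  0.152] [337. 197.]
top key 0.72 [ 0.432 -0.151  0.14 ] [293. 217.]
top key 0.51 [ 0.28  -0.195  0.141] [307. 265.]
top key_handle 0.69 [ 0.369 -0.278  0.141] [332. 237.]
top key_handle 0.68 [ 0.282 -0.199  0.145] [308. 264.]
top key_handle 0.63 [ 0.44  -0.15   0.142] [292. 214.]
top screw_mouth 0.63 [0.65  0.278 0.103] [166. 153.]
top block_hole0 0.84 [ 0.536 -0.269  0.053] [323. 191.]
top block 0.55 [ 0.537 -0.269  0.056] [323. 191.]
top sealer 0.82 [0.651 0.279 0.104] [166. 152.]
side key 0.83 [ 0.373 -0.284  0.122] [319. 156.]
side key 0.8 [ 0.279 -0.2    0.116] [343. 174.]
side key 0.73 [ 0.468 -0.407  0.111] [299. 140.]
side key_handle 0.71 [ 0.437 -0.149  0.12 ] [293. 173.]
side key_handle 0.68 [ 0.368 -0.286  0.118] [320. 157.]
side key_handle 0.65 [ 0.469 -0.4    0.112] [298. 141.]
side screw_mouth 0.55 [0.628 0.34  0.147] [174. 255.]
side block_hole0 0.97 [ 0.547 -0.257  0.043] [268. 172.]
side block 0.71 [ 0.546 -0.256  0.04 ] [269. 173.]
side sealer 0.84 [0.622 0.345 0.149] [175. 257.]
0.7 [1.79995785e+02 1.47717412e-03 2.37608191e+01] [ 0.93228065 -0.20833893  0.82510425] 0.0188
```

Run:
```python
import cv2,numpy as np
t=cv2.imread('pics/top.png');s=cv2.imread('pics/side.png')
o=np.vstack([cv2.resize(t,(400,300)),cv2.resize(s,(400,300))])
c=np.vstack([cv2.resize(t[140:290,260:400],(400,300) ),cv2.resize(s[110:230,240:380],(400,300))])
cv2.imwrite('pics/a.png',np.hstack([o,c]))
```

```text
(no output)
```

View pics/a.png

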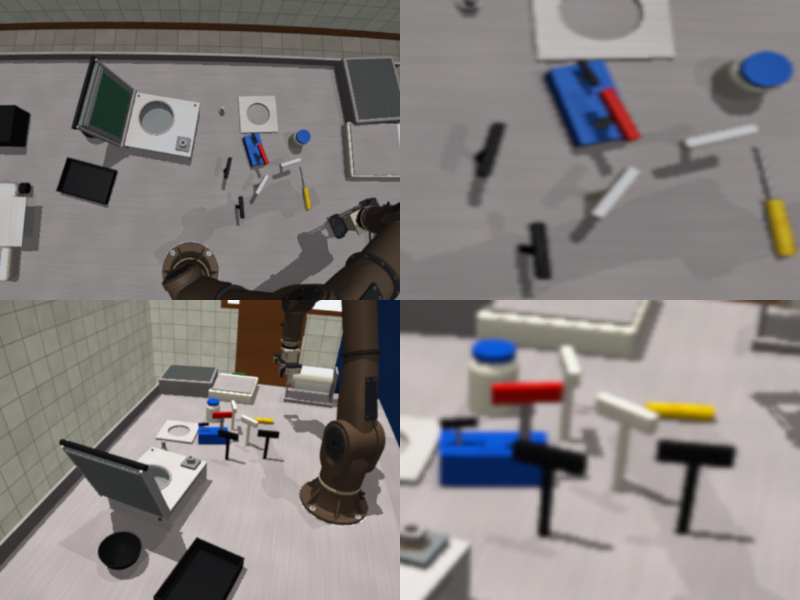

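The red T-handle (top px ≈ (336,197), side ≈ (285,148)) stands in the blue block. The others are two black ones (top (293,217), (307,265)) and two white ones (top ≈(334,237), (370,208)), which are look-alikes on the bench. The right half of the picture confirms red as the one meant. Next I'll get its pose and the screw's.

```bash
cat >> h.py <<'E'
def redmask(im):
    r,g,b=[im[...,i].astype(int) for i in range(3)]
    m=((r>110)&(g<r*0.45)&(b<r*0.45)).astype(np.uint8)
    n,l,st,_=cv2.connectedComponentsWithStats(m)
    k=1+np.argmax(st[1:,4]); return (l==k)
def bar(cam,im,P,z):
    "centre, direction of red top face at z"
    m=redmask(im); (c,(w,h),a)=cv2.minAreaRect(np.argwhere(m)[:,::-1].astype(np.float32))
    bp=cv2.boxPoints((c,(w,h),a)); 
    W=np.array([px2w(cam,*p,z=z,P=P) for p in bp]); e=[W[1]-W[0],W[2]-W[1]]; L=[np.linalg.norm(x) for x in e]
    d=e[int(np.argmax(L))]; return W.mean(0),np.degrees(np.arctan2(d[1],d[0]))%180,L,c
E
python3 - <<'E'
from h import *
for c in ['top','side']:
    im=cv2.cvtColor(cv2.imread(f'pics/{c}.png'),cv2.COLOR_BGR2RGB); P=ctrl.camera_params(c); d=np.load(c+'_d.npy')
    m=redmask(im); p=np.argwhere(m); print(c,len(p),p.min(0),p.max(0))
    W=np.array([px2w(c,u,v,d=d[v,u],P=P) for v,u in p if d[v,u]>0]); print(np.median(W,0),np.percentile(W,[5,95],axis=0).round(3).tolist())
    print(bar(c,im,P,.152))
P=ctrl.camera_params('top')
for u,v in [(235,184)]: print('screw',px2w('top',u,v,z=.122,P=P))
P=ctrl.camera_params('wrist'); T=np.linalg.inv(P['world_to_cam']); print(P['fx'],T.round(3), ctrl.read_state()['position'])
E
```

```text
top 107 [185 331] [209 343]
[ 0.49777252 -0.29410131  0.15172228] [[0.462, -0.309, 0.148], [0.534, -0.278, 0.156]]
(array([ 0.49800168, -0.29358654,  0.152     ]), np.float64(20.49900670396022), [np.float64(0.013672904388536477), np.float64(0.08408879533983174)], (337.0, 197.0))
side 90 [143 272] [146 296]
[ 0.50662111 -0.28958461  0.14598661] [[0.464, -0.534, 0.021], [0.564, -0.273, 0.15]]
(array([ 0.49822427, -0.27865802,  0.152     ]), np.float64(16.4530345398243), [np.float64(0.08493443313496293), np.float64(0.022631981691373832)], (284.0, 144.5))
screw [0.54014574 0.03823397 0.122     ]
317.9454956579764 [[ 0.403  0.887  0.224  0.31 ]
 [-0.915  0.391  0.099 -0.546]
 [-0.    -0.245  0.969  0.385]
 [ 0.     0.     0.     1.   ]] [ 0.25184266 -0.57203245  0.22676842]
```

Run:
```python
from h import *
for yaw in [20.5,-159.5]:
    print(yaw,np.round(ctrl.inverse_kinematics([.498,-.294,.30],[180,0,yaw]) ,1))
for yaw in range(-180,180,20):
    q=ctrl.inverse_kinematics([.54,.038,.25],[180,0,yaw]); print(yaw,None if q is None else np.round(q,0)[[0,4,6]])
ctrl.move_to([.498,-.294,.30],[180,0,20.5])
ctrl.move_gripper(.6,15)
im1,_=ctrl.get_image('wrist'); P1=ctrl.camera_params('wrist'); save('w1.png',im1)
ctrl.servo_line([.488,-.314,.26])
im2,_=ctrl.get_image('wrist'); P2=ctrl.camera_params('wrist'); save('w2.png',im2)
for im,P in [(im1,P1),(im2,P2)]:
    m=redmask(im); print(m.sum()); 
    for z in (.142,.152,.162): print(z,bar('wrist',im,P,z))
print(ctrl.read_state()['t'])
cv2.imwrite('pics/b.png',cv2.cvtColor(np.hstack([im1,im2])[:, :],cv2.COLOR_RGB2BGR)[:,::1])
b=cv2.imread('pics/b.png'); cv2.imwrite('pics/b.png',cv2.resize(b,(800,300)))
```

```text
20.5 [ 28.1  17.9  -3.8  90.2   1.2  72.  -45.4]
-159.5 [ 54.1  22.8 -40.9  88.   15.3  74.9 121.9]
-180 [24. 17. 64.]
-160 [28. 20. 82.]
-140 [33. 25. 97.]
-120 [ 33.  25. 117.]
-100 [ 33.  25. 137.]
-80 [ -56.  -26. -151.]
-60 [ -56.  -26. -131.]
-40 [   2.    5. -145.]
-20 [   6.    6. -126.]
0 [   8.    8. -107.]
20 [ 11.   9. -89.]
40 [ 13.  10. -70.]
60 [ 16.  12. -51.]
80 [ 18.  13. -32.]
100 [ 20.  14. -13.]
120 [21. 15.  6.]
140 [23. 16. 25.]
160 [23. 16. 45.]
1262
0.142 (array([ 0.49962449, -0.29492782,  0.142     ]), np.float64(21.957953238047338), [np.float64(0.01432926982694334), np.float64(0.09090965659830408)], (252.46279907226562, 172.99143981933594))
0.152 (array([ 0.50147224, -0.29418275,  0.152     ]), np.float64(21.957953238047367), [np.float64(0.013876015660957529), np.float64(0.088034061325191)], (252.46279907226562, 172.99143981933594))
0.162 (array([ 0.50331999, -0.29343767,  0.162     ]), np.float64(21.957953238047338), [np.float64(0.013422761494971758), np.float64(0.08515846605207802)], (252.46279907226562, 172.99143981933594))
1750
0.142 (array([ 0.49999807, -0.29475776,  0.142     ]), np.float64(21.383312729945175), [np.float64(0.015170770854943599), np.float64(0.09018481771385214)], (235.4508056640625, 163.4911651611328))
0.152 (array([ 0.50174986, -0.29462374,  0.152     ]), np.float64(21.383312729945203), [np.float64(0.014623007236683683), np.float64(0.08692855852073683)], (235.4508056640625, 163.4911651611328))
0.162 (array([ 0.50350166, -0.29448972,  0.162     ]), np.float64(21.383312729945175), [np.float64(0.014075243618423725), np.float64(0.08367229932762149)], (235.4508056640625, 163.4911651611328))
3.4417
```

View pics/b.png

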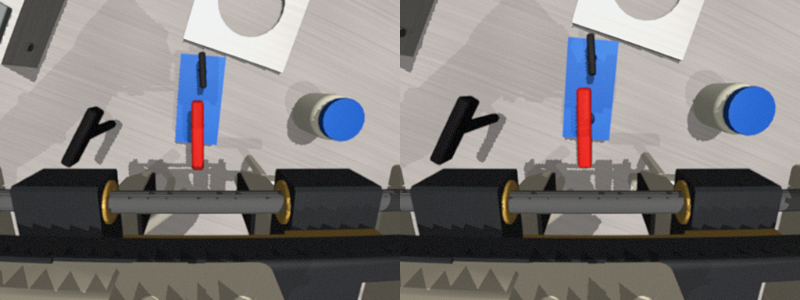

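Both wrist views agree on the bar: centre ≈ (0.5005, -0.2945), top z ≈ 0.15, direction ≈ 21.6°. It shows at px (252,173) and (235,163). I'll grasp it, lift it, and take a look at the block hole and the key's tilt.

Run:
```python
from h import *
g=[.5005,-.2945]
ctrl.servo_line([*g,.26],[180,0,21.6],v=.15)
print(ctrl.servo_line([*g,.119],v=.12,max_force=8))
ctrl.move_gripper(0.0,40); s=ctrl.read_state(); print(s['gripper_width']*92,s['gripper_force'],s['ft_force'],s['position'])
print('lift',ctrl.servo_line([*g,.200],v=.08,max_force=15)); s=ctrl.read_state(); print(s['ft_force'],s['moment'],s['position'],s['t'])
im,_=ctrl.get_image('wrist'); save('w3.png',im)
si,_=ctrl.get_image('side'); save('s3.png',si)
P=ctrl.camera_params('wrist')
hsv=cv2.cvtColor(im,cv2.COLOR_RGB2HSV); m=cv2.inRange(hsv,(100,120,60),(130,255,255)); print(m.sum()/255)
a=im[:230,130:400]; b=si[100:230,220:360]
o=np.hstack([cv2.resize(a,(470,400)),cv2.resize(b,(330,400),interpolation=cv2.INTER_CUBIC)]); save('c.png',o)
```

```text
False
15.770103251553097 39.95774209499359 [ 0.34540723 -1.30248538  0.15610527] [ 0.50054378 -0.29454481  0.11900442]
lift False
[ 0.10412002 -0.50944414 -1.75677557] [ 0.04147165  0.01845294 -0.0133046 ] [ 0.50011311 -0.29435369  0.19937162] 6.9417
11384.0
```

View pics/c.png

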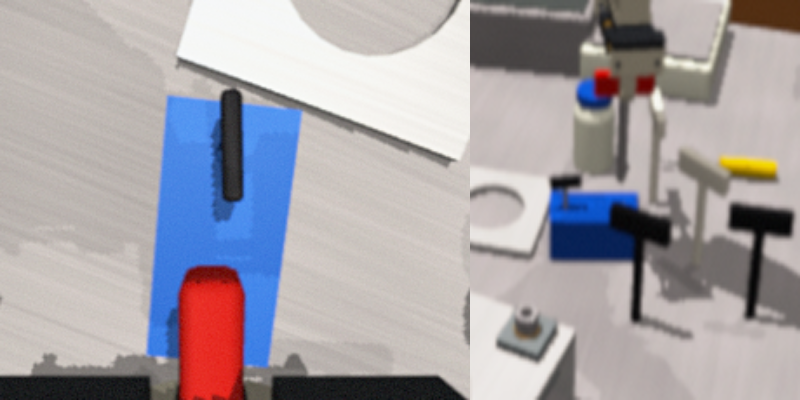

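Key lifted freely (blue block below at px (150–300, 95–365) of the left crop, red bar in the fingers). Now I'll look at the socket with the wrist camera held beside the screw.

Run:
```python
from h import *
p=ctrl.read_state()['position']
ctrl.servo_line([p[0],p[1],.275],v=.2)
ctrl.move_to([.54,-.027,.275],[180,0,90]); ctrl.hold(.2)
im,d=ctrl.get_image('wrist'); P=ctrl.camera_params('wrist'); save('w4.png',im); np.save('w4d.npy',d)
for r in ctrl.recognise('screw_mouth','wrist')[:2]: w=c2w(P,r['xyz']); print(r['p'],w,w2px(P,w))
print('pred',w2px(P,[.54,.038,.122]))
si,ds=ctrl.get_image('side'); save('s4.png',si); PS=ctrl.camera_params('side'); np.save('s4d.npy',ds)
T=np.linalg.inv(PS['world_to_cam']); print('sidecam',T[:3,3],PS['fx'])
s=ctrl.read_state(); print(s['t'],s['position'],s['q'],s['moment'],s['ft_force'])
u,v=w2px(PS,[s['position'][0],s['position'][1],.22]).astype(int); print(u,v)
import json; json.dump({k:np.array(x).tolist() for k,x in P.items()},open('P4.json','w'))
a=im[40:200,160:360]; b=si[max(0,v-60):v+60,u-50:u+50]
o=np.hstack([cv2.resize(a,(500,400),interpolation=cv2.INTER_CUBIC),cv2.resize(b,(300,400),interpolation=cv2.INTER_CUBIC)]); save('d.png',o)
```

```text
0.61 [0.63835489 0.07683967 0.09045459] [347.6791642   71.15475805]
pred [252.15806943 109.4688692 ]
sidecam [0.24637592 0.96615511 0.81608865] 404.3414842859285
8.9667 [ 0.54000223 -0.02769961  0.27493387] [ 15.45576797  16.8878675  -23.45685295  96.3283734    7.15710119
  68.27001587  -9.83970846] [-0.02585443 -0.04511796  0.01728059] [-0.44935234  0.2235915  -2.31404574]
252 160
```

View pics/d.png

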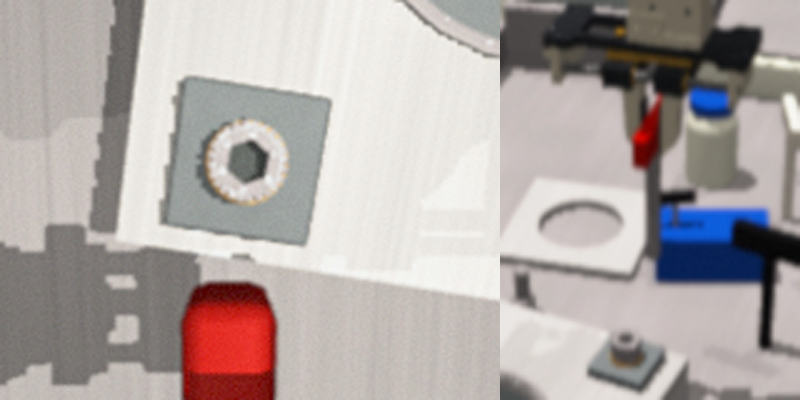

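Socket clearly visible at wrist px ≈ (260,104), hexagon with corners near image up/down; bar end at px ≈ (252,155). I'll fit the socket centre and angle numerically, and the bar end's position in the tool.

Run:
```python
from h import *
import json
P=json.load(open('P4.json')); im=cv2.cvtColor(cv2.imread('pics/w4.png'),cv2.COLOR_BGR2RGB); d=np.load('w4d.npy')
# orthorectify the z=.122 plane, 0.1 mm/px, around screw; image axes: x right = world x, y up = world y
c0=px2w('wrist',259.6,104.4,z=.122,P=P); print('c0',c0,'depth z',px2w('wrist',268,104,d=float(d[104,268]),P=P)[2])
N=400;s=.0001
g=np.stack(np.meshgrid(np.arange(N),np.arange(N)),-1).reshape(-1,2)
W=np.c_[c0[0]+(g[:,0]-N/2)*s,c0[1]-(g[:,1]-N/2)*s,np.full(len(g),.122)]
K=np.array([[P['fx'],0,P['cx']],[0,P['fy'],P['cy']],[0,0,1.]])
C=(np.array(P['world_to_cam'])@np.c_[W,np.ones(len(W))].T).T
uv=cv2.projectPoints(np.c_[C[:,0],-C[:,1],-C[:,2]],np.zeros(3),np.zeros(3),K,np.array(P['dist_coeffs']))[0].reshape(N,N,2).astype(np.float32)
o=cv2.remap(im,uv[...,0],uv[...,1],cv2.INTER_CUBIC); gr=cv2.cvtColor(o,cv2.COLOR_RGB2GRAY).astype(float)
from scipy.optimize import minimize
yy,xx=np.mgrid[:N,:N]; X=(xx-N/2)*.1; Y=-(yy-N/2)*.1
def hexd(x,y,a,af):
    return np.max([(X-x)*np.cos(a+k*np.pi/3)+(Y-y)*np.sin(a+k*np.pi/3) for k in range(6)],0)-af/2
best=[]
for a in np.radians(np.arange(0,60,4)):
    def f(p):
        e=hexd(p[0],p[1],p[2],15); R=np.hypot(X-p[0],Y-p[1])<11.5
        w=1/(1+np.exp(e/.4)); A=np.c_[w[R],np.ones(R.sum())]; 
        return np.linalg.lstsq(A,gr[R],rcond=None)[1][0]/R.sum()
    r=minimize(f,[0,0,a],method='Nelder-Mead',options=dict(maxiter=120,initial_simplex=[[0,0,a],[1,0,a],[0,1,a],[0,0,a+.07]])); best.append((r.fun,r.x))
best.sort(key=lambda b:b[0])
for b in best[:5]: print(round(b[0],1),b[1][:2].round(2),'flat normal deg',np.degrees(b[1][2])%60,'corner',(np.degrees(b[1][2])+30)%60)
x=best[0][1]; print('centre',c0[:2]+x[:2]/1000)
v=o.copy()
for k in range(6):
    a=x[2]+np.pi/6+k*np.pi/3; cv2.circle(v,(int(N/2+10*(x[0]+8.66*np.cos(a))),int(N/2-10*(x[1]+8.66*np.sin(a)))),4,(255,0,0),-1)
save('e.png',v)
# bar end
m=redmask(im); p=np.argwhere(m); print('red rows',p.min(0),p.max(0))
```

```text
c0 [0.54705982 0.04267835 0.122     ] depth z 0.12200443248985487
209.0 [-0.64  0.11] flat normal deg 48.01306600773307 corner 18.013066007733073
209.0 [-0.64  0.11] flat normal deg 48.00892888070035 corner 18.008928880700353
209.0 [-0.64  0.11] flat normal deg 48.01192086689287 corner 18.011920866892865
209.0 [-0.64  0.11] flat normal deg 48.002979363494774 corner 18.002979363494774
209.0 [-0.64  0.11] flat normal deg 48.00821479617884 corner 18.008214796178834
centre [0.54642471 0.04278668]
red rows [160 233] [243 269]
```

View pics/e.png

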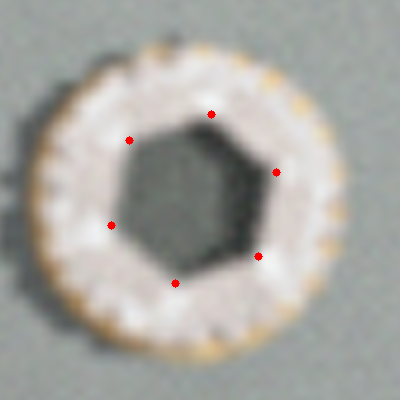

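The hexagon's corners lie at ≈ 19° (mod 60), centre ≈ (0.5464, 0.0428). The fit's dots are slightly too large, but their centre and angle agree. Now the bar's slope and position in the tool from the depth.

Run:
```python
from h import *
import json
P=json.load(open('P4.json')); d=np.load('w4d.npy')
im=cv2.cvtColor(cv2.imread('pics/w4.png'),cv2.COLOR_BGR2RGB)
for v in list(range(150,194,3)):
    w=np.array([px2w('wrist',u,v,d=float(d[v,u]),P=P) for u in range(244,260,3)]); print(v,np.median(w,0).round(4),im[v,252])
v=175; r=[u for u in range(215,290) if im[v,u,0]>110 and im[v,u,1]<60]; print(r[0],r[-1],px2w('wrist',r[0]-.5,v,z=.308,P=P),px2w('wrist',r[-1]+.5,v,z=.308,P=P))
# side view: shaft
PS=ctrl.camera_params('side'); si=cv2.imread('pics/s4.png'); 
s=[.5400,-.0277]
for dz in (0.02,.04,.06,.08,.1): # height above tip
    z=.166+dz; u,v=w2px(PS,[*s,z]); row=si[int(round(v)),int(u)-9:int(u)+10].sum(1)//3; print(round(u,1),round(v,1),row)
```

```text
150 [ 5.395e-01 -1.540e-02  2.000e-04] [212 202 197]
153 [0.539  0.0179 0.2864] [98 59 56]
156 [0.539 0.018 0.297] [81  2  0]
159 [0.539  0.0178 0.3042] [98 18  7]
162 [0.5389 0.0169 0.3062] [165  16  15]
165 [0.5389 0.0158 0.3068] [199  32  24]
168 [0.5389 0.0146 0.3072] [219  38  24]
171 [0.5389 0.0135 0.3079] [232  51  40]
174 [0.5389 0.0123 0.3079] [229  47  38]
177 [0.5389 0.011  0.3078] [230  43  39]
180 [0.5389 0.0099 0.3084] [230  46  40]
183 [0.5389 0.0086 0.3079] [228  46  39]
186 [0.5389 0.0074 0.308 ] [232  51  41]
189 [0.5389 0.0061 0.3081] [182  38  28]
192 [0.5389 0.0049 0.3082] [132  19  18]
233 269 [0.53132423 0.01192175 0.308     ] [0.54614404 0.01188879 0.308     ]
252.4 170.2 [229 230 230 229 230 228 215 161  97  72  70  72  85 103 105 105 106 106
 107]
252.4 164.4 [223 229 229 230 231 229 216 163  96  70  68  71  87 106 107 106  96  86
  95]
252.4 158.5 [228 227 228 228 228 228 214 158  91  67  67  61  44  22  15  16  13  15
  16]
252.4 152.5 [193 193 194 192 192 190 176 130  80  66  69  80 128 184 197 197 194 187
 182]
252.3 146.4 [192 191 170  98  43  35  37  32  29  34  46  57  83 135 170 187 192 194
 194]
```

Bar is level, and its axis in camera coordinates is (0.5388, -0.027), so relative to the socket I must shift TCP to ≈ (0.5476, 0.0421). Descend gently at yaw 79.

```bash
cat >> h.py <<'E'
def st(tag=''):
    s=ctrl.read_state(); print(tag,'t%.2f'%s['t'],np.round(s['position'],4),'tipz %.4f'%(s['position'][2]-.1089),'F',np.round(s['ft_force'],1),'M',np.round(s['moment'],2),'yaw %.1f'%s['tcp_rot'][2],flush=True); return s
E
python3 - <<'E'
from h import *
x=[.5476,.0421]
ctrl.servo_line([*x,.275],[180,0,79],v=.15)
ctrl.servo_line([*x,.236],v=.08); ctrl.hold(.2); st('above')
print(ctrl.servo_line([*x,.2165],v=.015,max_force=5)); st('down')
E
```

```text
above t10.42 [0.5479 0.0422 0.2366] tipz 0.1277 F [-0.3  0.1 -2.6] M [-0.07 -0.08 -0.05] yaw 79.0
True
down t11.63 [0.5476 0.0419 0.2169] tipz 0.1080 F [ 0.3 -0.1  5.2] M [ 0.    0.07 -0.01] yaw 79.0
```

The key dropped straight in: tip at z 0.108 (14 mm below the mouth) with ~8 N. Now turn clockwise in small steps, watching the moment.

Run:
```python
from h import *
s=st(); p=s['position']; yaw=79.; m0=s['moment'][2]
for i in range(35):
    yaw-=2.; ctrl.servo_line(p,[180,0,yaw],v=.1)
    s=ctrl.read_state(); m=s['moment'][2]-m0
    print('t%.2f yaw %.1f/%.1f M %.3f F %s z %.4f'%(s['t'],yaw,s['tcp_rot'][2],m,np.round(s['ft_force'],1),s['position'][2]),flush=True)
    if abs(m)>.5 or np.linalg.norm(s['ft_force'])>25 or s['t']>40: break
```

```text
t11.63 [0.5476 0.0419 0.2169] tipz 0.1080 F [ 0.3 -0.1  5.2] M [ 0.    0.07 -0.01] yaw 79.0
t11.88 yaw 77.0/77.0 M 0.019 F [-1.  -0.   1.3] z 0.2170
t12.13 yaw 75.0/75.1 M 0.065 F [-2.1 -0.5  1.6] z 0.2170
t12.38 yaw 73.0/73.1 M 0.046 F [-1.8 -0.6  2.6] z 0.2170
t12.63 yaw 71.0/71.1 M 0.021 F [-1.6 -1.2  3.6] z 0.2170
t12.88 yaw 69.0/69.1 M 0.055 F [-2.5 -1.7  4.8] z 0.2169
t13.13 yaw 67.0/67.1 M 0.098 F [-2.7 -2.   5. ] z 0.2169
t13.38 yaw 65.0/65.1 M 0.092 F [-3.7 -2.3  4.3] z 0.2169
t13.63 yaw 63.0/63.1 M 0.073 F [-3.6 -2.5  4.4] z 0.2169
t13.88 yaw 61.0/61.1 M 0.089 F [-3.2 -1.4  6.1] z 0.2169
t14.13 yaw 59.0/59.1 M -0.002 F [-2.8 -2.3  5.2] z 0.2170
t14.38 yaw 57.0/57.1 M 0.137 F [-3.8 -2.5  4.8] z 0.2169
t14.63 yaw 55.0/55.1 M 0.071 F [-3.9 -1.8  4.9] z 0.2169
t14.88 yaw 53.0/53.1 M 0.050 F [-3.  -2.1  5.7] z 0.2169
t15.13 yaw 51.0/51.1 M 0.108 F [-3.8 -1.2  5.9] z 0.2169
t15.38 yaw 49.0/49.1 M 0.109 F [-3.1 -1.3  5.3] z 0.2169
t15.63 yaw 47.0/47.1 M 0.100 F [-3.1 -0.6  6.4] z 0.2169
t15.88 yaw 45.0/45.1 M 0.099 F [-3.2 -1.4  5.4] z 0.2169
t16.13 yaw 43.0/43.1 M 0.089 F [-4.4 -
[... 285 characters left out ...]
1.8  5.5] z 0.2169
t17.63 yaw 31.0/31.1 M 0.067 F [-3.8 -1.5  5.5] z 0.2169
t17.88 yaw 29.0/29.1 M 0.084 F [-4.7 -0.9  6.3] z 0.2169
t18.13 yaw 27.0/27.1 M 0.078 F [-4.3 -0.7  5. ] z 0.2169
t18.38 yaw 25.0/25.1 M 0.093 F [-3.9 -0.1  6. ] z 0.2169
t18.63 yaw 23.0/23.1 M 0.112 F [-4.  -0.7  6.4] z 0.2169
t18.88 yaw 21.0/21.1 M 0.006 F [-4.5 -0.1  5.8] z 0.2169
t19.13 yaw 19.0/19.1 M 0.142 F [-4.3  0.4  6.3] z 0.2169
t19.38 yaw 17.0/17.1 M 0.040 F [-4.6 -0.3  5.7] z 0.2169
t19.63 yaw 15.0/15.1 M 0.063 F [-5.6 -0.8  6. ] z 0.2169
t19.88 yaw 13.0/13.1 M 0.085 F [-4.1 -0.1  5.1] z 0.2169
t20.13 yaw 11.0/11.1 M 0.093 F [-3.9  0.2  6.2] z 0.2169
t20.38 yaw 9.0/9.1 M 0.116 F [-4.6  0.1  5.7] z 0.2170
```

Run:
```python
from h import *
s=st(); p=s['position']; yaw=9.; m0=-.01
for i in range(9):
    yaw-=1.; ctrl.servo_line(p,[180,0,yaw],v=.1)
    s=ctrl.read_state(); m=s['moment'][2]-m0
    print('t%.2f yaw %.1f/%.1f M %.3f F %s z %.4f'%(s['t'],yaw,s['tcp_rot'][2],m,np.round(s['ft_force'],1),s['position'][2]),flush=True)
    if abs(m)>.45: break
im,d=ctrl.get_image('wrist'); si,_=ctrl.get_image('side'); PS=ctrl.camera_params('side'); save('w5.png',im); save('s5.png',si)
u,v=w2px(PS,[.547,.042,.16]).astype(int)
o=np.hstack([cv2.resize(im[20:220,140:390],(500,400),interpolation=cv2.INTER_CUBIC),cv2.resize(si[v-50:v+50,u-37:u+38],(300,400),interpolation=cv2.INTER_CUBIC)]); save('f.png',o)
```

```text
t20.38 [0.5471 0.0426 0.217 ] tipz 0.1081 F [-4.6  0.1  5.7] M [-0.04  1.47  0.1 ] yaw 9.1
t20.63 yaw 8.0/8.1 M 0.195 F [-4.  -0.5  5.2] z 0.2169
t20.88 yaw 7.0/7.1 M 0.301 F [-4.1 -1.6  4.5] z 0.2169
t21.13 yaw 6.0/6.1 M 0.321 F [-3.7 -0.7  5.3] z 0.2169
t21.38 yaw 5.0/5.1 M 0.289 F [-3.9 -0.8  5.9] z 0.2169
t21.63 yaw 4.0/4.1 M 0.304 F [-2.9 -0.1  5.6] z 0.2169
t21.88 yaw 3.0/3.1 M 0.329 F [-3.4 -1.8  5.3] z 0.2169
t22.13 yaw 2.0/2.1 M 0.297 F [-3.2 -0.4  6.1] z 0.2169
t22.38 yaw 1.0/1.1 M 0.273 F [-3.5 -1.2  5. ] z 0.2169
t22.63 yaw 0.0/0.1 M 0.357 F [-3.2 -1.2  5.6] z 0.2169
```

View pics/f.png

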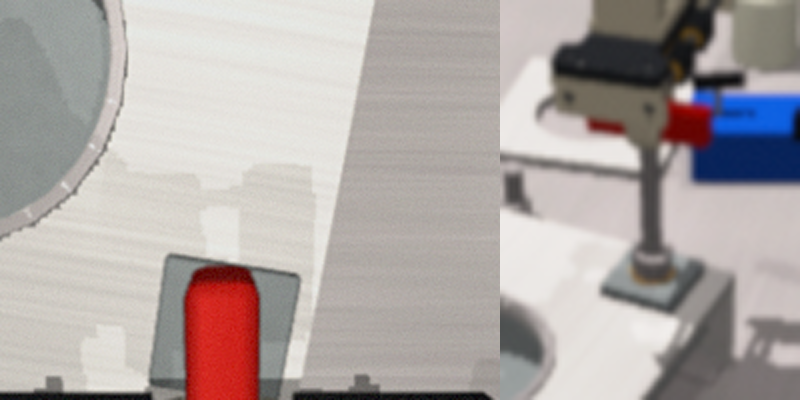

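Run:
```python
from h import *
s=st(); print(s['gripper_width']*92,s['gripper_force'])
im=cv2.cvtColor(cv2.imread('pics/w5.png'),cv2.COLOR_BGR2RGB); P=ctrl.camera_params('wrist')
for v in range(165,205,5):
    r=[u for u in range(215,290) if im[v,u,0]>110 and im[v,u,1]<70]
    if r: print(v,r[0],r[-1],px2w('wrist',(r[0]+r[-1])/2,v,z=.25,P=P).round(4))
```

```text
t22.73 [0.547  0.0429 0.2169] tipz 0.1080 F [-3.5 -0.2  4.3] M [-0.19  1.24  0.35] yaw 0.1
15.756142164436369 40.04319369792938
165 234 268 [0.5901 0.0426 0.25  ]
170 232 269 [0.5881 0.0428 0.25  ]
175 232 268 [0.586 0.043 0.25 ]
180 232 268 [0.584 0.043 0.25 ]
185 233 269 [0.5819 0.0426 0.25  ]
190 232 269 [0.5798 0.0428 0.25  ]
195 233 269 [0.5777 0.0426 0.25  ]
200 233 268 [0.5756 0.0428 0.25  ]
```

The moment rose at yaw 8° to ~0.3 N m and then held flat while the bar stayed aligned in the fingers (px columns 232–269). That is odd for a hard stop, so I'll take the torque off, lift out and look at the hexagon's real rotation.

```bash
cat > hexfit.py <<'E'
from h import *
from scipy.optimize import minimize
def hexfit(im,P,c0,name):
    N=400;s=.0001
    g=np.stack(np.meshgrid(np.arange(N),np.arange(N)),-1).reshape(-1,2)
    W=np.c_[c0[0]+(g[:,0]-N/2)*s,c0[1]-(g[:,1]-N/2)*s,np.full(len(g),.122)]
    K=np.array([[P['fx'],0,P['cx']],[0,P['fy'],P['cy']],[0,0,1.]])
    C=(np.array(P['world_to_cam'])@np.c_[W,np.ones(len(W))].T).T
    uv=cv2.projectPoints(np.c_[C[:,0],-C[:,1],-C[:,2]],np.zeros(3),np.zeros(3),K,np.array(P['dist_coeffs']))[0].reshape(N,N,2).astype(np.float32)
    o=cv2.remap(im,uv[...,0],uv[...,1],cv2.INTER_CUBIC); gr=cv2.GaussianBlur(cv2.cvtColor(o,cv2.COLOR_RGB2GRAY),(0,0),4).astype(float)
    yy,xx=np.mgrid[:N,:N]; X=(xx-N/2)*.1; Y=-(yy-N/2)*.1
    best=[]
    for a in np.radians(np.arange(0,60,6)):
        def f(p):
            e=np.max([(X-p[0])*np.cos(p[2]+k*np.pi/3)+(Y-p[1])*np.sin(p[2]+k*np.pi/3) for k in range(6)],0)-p[3]/2
            R=np.hypot(X,Y)<12; w=1/(1+np.exp(e/.4)); return np.linalg.lstsq(np.c_[w[R],np.ones(R.sum())],gr[R],rcond=None)[1][0]/R.sum()
        r=minimize(f,[0,0,a,15],method='Nelder-Mead',options=dict(maxiter=160,initial_simplex=[[0,0,a,15],[1,0,a,15],[0,1,a,15],[0,0,a+.07,15],[0,0,a,14]])); best.append((r.fun,r.x))
    b=min(best,key=lambda b:b[0]); x=b[1]; print(name,'res %.0f'%b[0],'centre',(c0[:2]+x[:2]/1000).round(4),'corner %.1f'%((np.degrees(x[2])+30)%60),'af %.1f'%x[3])
    for k in range(6):
        a=x[2]+np.pi/6+k*np.pi/3; cv2.circle(o,(int(N/2+10*(x[0]+x[3]/1.732*np.cos(a))),int(N/2-10*(x[1]+x[3]/1.732*np.sin(a)))),4,(255,0,0),-1)
    return o
E
python3 - <<'E'
from hexfit import *
import json
p=[.5473,.0424,.2169]
for y in (3,6,9): ctrl.servo_line(p,[180,0,y],v=.1); st('back')
ctrl.servo_line([*p[:2],.238],v=.05,max_force=15); st('up')
ctrl.servo_line([*p[:2],.275],v=.1)
ctrl.servo_line([.4773,.0424,.275],v=.15); ctrl.hold(.2); st('look')
im,d=ctrl.get_image('wrist'); P=ctrl.camera_params('wrist'); save('w6.png',im)
json.dump({k:np.array(x).tolist() for k,x in P.items()},open('P6.json','w'))
P4=json.load(open('P4.json')); im4=cv2.cvtColor(cv2.imread('pics/w4.png'),cv2.COLOR_BGR2RGB)
a=hexfit(im4,P4,np.array([.5464,.0429]),'before'); b=hexfit(im,P,np.array([.5464,.0429]),'after')
save('g.png',np.hstack([a,b]))
E
```

```text
back t22.98 [0.5471 0.0428 0.2169] tipz 0.1080 F [-4.4  0.2  5.7] M [-0.1   1.38  0.  ] yaw 3.1
back t23.23 [0.5471 0.0427 0.2169] tipz 0.1080 F [-4.1 -1.3  5.8] M [-0.15  1.33 -0.1 ] yaw 6.1
back t23.48 [0.547  0.0427 0.2169] tipz 0.1080 F [-3.8 -0.4  6.1] M [-0.23  1.38 -0.09] yaw 9.1
up t23.69 [0.5463 0.0425 0.2171] tipz 0.1082 F [ 1.2 -0.3  1.8] M [ 0.18 -0.46 -0.02] yaw 9.1
look t25.24 [0.4781 0.0424 0.2748] tipz 0.1659 F [ 0.1  0.  -2. ] M [ 0.01  0.   -0.04] yaw 9.0
before res 164 centre [0.5465 0.0428] corner 18.2 af 14.8
after res 172 centre [0.5463 0.0423] corner 28.6 af 14.9
```

View pics/g.png

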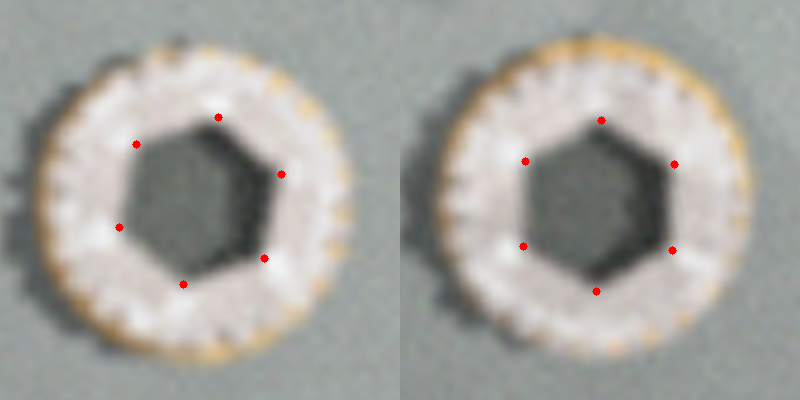

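Hexagon before: corner ≈ 18–19°. After: ≈ 29°, i.e. the screw turned ≈ 50° (0.87 rad) clockwise, which does not tally with the key's 79°. I'll check how the key sits in the grip now.

Run:
```python
from h import *
im,d=ctrl.get_image('wrist'); P=ctrl.camera_params('wrist'); s=st(); p=s['position']
si,_=ctrl.get_image('side'); PS=ctrl.camera_params('side'); save('s7.png',si); save('w7.png',im)
for v in range(147,196,6):
    r=[u for u in range(215,290) if im[v,u,0]>75 and im[v,u,1]<60]
    w=np.array([px2w('wrist',u,v,d=float(d[v,u]),P=P) for u in range(244,260,3)]); c=px2w('wrist',(r[0]+r[-1])/2,v,z=.308,P=P) if r else None
    print(v,(np.median(w,0)-p).round(4),r[:1],r[-1:],None if c is None else (c-p).round(4))
u,v=w2px(PS,[p[0],p[1],.22]).astype(int); print(u,v)
b=si[v-50:v+50,u-50:u+50]
ti,_=ctrl.get_image('top'); PT=ctrl.camera_params('top'); tu,tv=w2px(PT,[p[0],p[1],.2]).astype(int)
save('hh.png',np.hstack([cv2.resize(b,(400,400),interpolation=cv2.INTER_CUBIC),cv2.resize(im[60:240,160:360],(400,360),interpolation=cv2.INTER_CUBIC)[:400] if 0 else cv2.resize(im[60:240,160:340],(400,400),interpolation=cv2.INTER_CUBIC)]))
```

```text
t25.34 [0.4778 0.0424 0.2748] tipz 0.1659 F [ 0.7  0.2 -1.2] M [0.04 0.06 0.03] yaw 9.0
147 [ 0.0246  0.0032 -0.1849] [] [] None
153 [0.0451 0.0067 0.0146] [240] [260] [0.0475 0.0077 0.0332]
159 [0.0447 0.0067 0.0296] [235] [266] [0.0452 0.0072 0.0332]
165 [0.0428 0.0064 0.0327] [234] [268] [0.0428 0.0066 0.0332]
171 [0.0408 0.006  0.0339] [233] [269] [0.0405 0.0062 0.0332]
177 [0.0382 0.0057 0.0342] [233] [269] [0.038  0.0058 0.0332]
183 [0.0359 0.0053 0.0341] [233] [269] [0.0356 0.0054 0.0332]
189 [0.0334 0.0049 0.0335] [233] [268] [0.0331 0.0052 0.0332]
195 [0.0306 0.0044 0.0336] [233] [268] [0.0306 0.0049 0.0332]
266 175
```

View pics/hh.png

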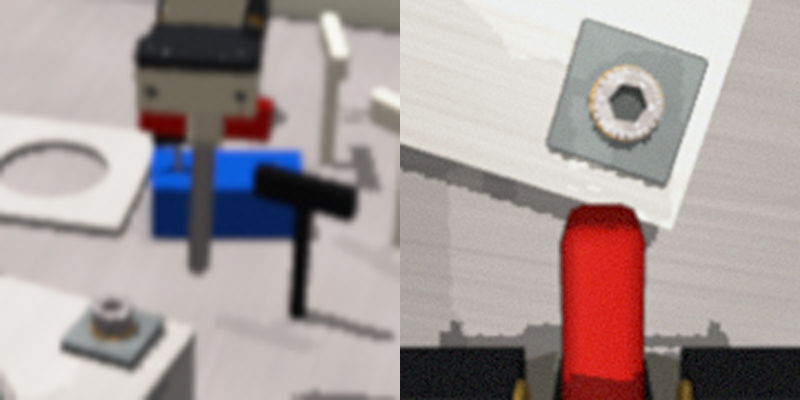

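Key still sits level and aligned in the grip. I'll re-enter at the hexagon's visible angle (29 + 60 = 89°), compensating the 0.7 mm key-axis offset, and feel again where it comes tight.

```bash
cat >> h.py <<'E'
C=np.array([.5477,.0428]); A=.0007
def tcp(yaw,z): r=np.radians(yaw); return [C[0]-A*np.cos(r),C[1]-A*np.sin(r),z]
E
python3 - <<'E'
from h import *
ctrl.move_to(tcp(89,.262),[180,0,89]); ctrl.hold(.1)
ctrl.servo_line(tcp(89,.234),v=.08); ctrl.hold(.15); st('above')
print(ctrl.servo_line(tcp(89,.2155),v=.015,max_force=6)); s=st('down'); z=s['position'][2]
if z<.2175:
  for y in range(88,74,-1):
    ctrl.servo_line(tcp(y,z),[180,0,y],v=.1)
    s=ctrl.read_state(); print('t%.2f yaw %.1f/%.1f M %.3f F %s z %.4f'%(s['t'],y,s['tcp_rot'][2],s['moment'][2],np.round(s['ft_force'],1),s['position'][2]),flush=True)
    if s['moment'][2]>.4: break
E
```

```text
above t27.42 [0.5481 0.0422 0.2346] tipz 0.1257 F [-0.1 -0.5 -2.1] M [-0.02 -0.17 -0.  ] yaw 89.0
True
down t27.91 [0.5479 0.0421 0.2309] tipz 0.1220 F [-1.6 -0.3  6.1] M [-0.04  0.13 -0.02] yaw 89.0
```

It stopped right at the mouth (tip z 0.122): the earlier pull may have tilted the key in the pads. I'll back up and measure the shaft's lean from the side picture taken before re-entry (s7) against the first one (s4).

```bash
cat >> h.py <<'E'
def shaft(si,P,pos,zs,half=9):
    "sub-pixel column of the dark shaft vs predicted column of the vertical TCP line; mm/px along image"
    g=cv2.cvtColor(si,cv2.COLOR_RGB2GRAY).astype(float); out=[]
    for dz in zs:
        u,v=w2px(P,[pos[0],pos[1],pos[2]-.1089+dz]); u0=int(round(u)); 
        seg=g[int(round(v)),u0-half:u0+half+1]; k=np.arange(u0-half,u0+half+1)
        gr=np.gradient(seg); l=k[np.argmin(gr)]; 
        out.append((dz,round(u,1),round(v,1),seg.astype(int).tolist()))
    return out
E
python3 - <<'E'
from h import *
s=st(); p=s['position']; ctrl.servo_line(tcp(89,.262),v=.1)
PS=ctrl.camera_params('side')
for n,pos in [('s7',[.4778,.0424,.2748])]:
    si=cv2.cvtColor(cv2.imread(f'pics/{n}.png'),cv2.COLOR_BGR2RGB)
    for r in shaft(si,PS,pos,[0,.01,.02,.03,.04,.05,.06,.07,.08,.09,.1],12): print(*r)
    a=w2px(PS,[.4778,.0424,.2]); b=w2px(PS,[.4878,.0424,.2]); print('px per 10mm x',b-a)
E
```

```text
t27.91 [0.5479 0.0421 0.2309] tipz 0.1220 F [-1.6 -0.3  6.1] M [-0.04  0.13 -0.02] yaw 89.0
0 266.4 191.7 [199, 198, 196, 195, 195, 195, 193, 191, 175, 128, 94, 85, 96, 132, 168, 189, 193, 194, 193, 192, 193, 192, 192, 192, 191]
0.01 266.5 188.8 [197, 197, 196, 195, 193, 194, 194, 189, 165, 101, 69, 71, 72, 86, 136, 182, 192, 193, 193, 193, 192, 191, 192, 191, 191]
0.02 266.5 185.8 [183, 182, 183, 182, 181, 179, 177, 157, 96, 69, 70, 70, 79, 119, 166, 178, 178, 179, 179, 181, 178, 178, 179, 178, 178]
0.03 266.6 182.8 [46, 44, 43, 41, 39, 39, 39, 44, 54, 64, 70, 69, 65, 58, 45, 38, 40, 39, 39, 39, 40, 38, 40, 40, 39]
0.04 266.7 179.8 [35, 32, 32, 32, 32, 32, 32, 39, 53, 64, 69, 68, 65, 56, 41, 34, 32, 32, 31, 31, 33, 32, 32, 32, 33]
0.05 266.7 176.8 [36, 31, 32, 32, 32, 30, 33, 38, 50, 61, 69, 69, 66, 58, 43, 36, 32, 31, 32, 32, 32, 32, 32, 33, 31]
0.06 266.8 173.8 [35, 32, 32, 32, 31, 32, 32, 36, 47, 61, 68, 69, 65, 59, 46, 36, 33, 32, 32, 30, 31, 33, 32, 31, 28]
0.07 266.9 170.7 [71, 69, 67, 69, 69, 73, 73, 73, 71, 65, 68, 69, 68, 67, 70, 74, 74, 74, 74, 74, 74, 73, 73, 63, 36]
0.08 266.9 167.5 [77, 73, 70, 71, 73, 75, 71, 68, 66, 65, 67, 70, 68, 65, 73, 83, 85, 83, 84, 83, 84, 85, 84, 73, 45]
0.09 267.0 164.4 [87, 84, 84, 83, 79, 75, 79, 84, 81, 70, 66, 70, 68, 66, 74, 84, 85, 86, 86, 86, 87, 85, 86, 86, 85]
0.1 267.1 161.2 [61, 53, 63, 68, 61, 68, 97, 121, 115, 91, 78, 77, 77, 77, 88, 112, 141, 171, 178, 178, 178, 176, 171, 162, 159]
px per 10mm x [-3.4452178  -0.54126155]
```

Run:
```python
from h import *
ctrl.move_to(tcp(29,.262),[180,0,29]); ctrl.hold(.3)
s=st(); p=s['position']; PS=ctrl.camera_params('side'); si,ds=ctrl.get_image('side'); save('s8.png',si)
wi,_=ctrl.get_image('wrist'); save('w8.png',wi)
for r in shaft(si,PS,p,[0,.005,.01,.015,.02,.03,.04,.05,.06,.07,.08,.09],12): print(*r)
a=w2px(PS,[*p[:2],.16]); r=np.radians(29); b=w2px(PS,[p[0]+.01*np.cos(r),p[1]+.01*np.sin(r),.16]); print('px per 10mm toolx',b-a)
u,v=a.astype(int); save('i.png',np.hstack([cv2.resize(si[v-60:v+40,u-50:u+50],(600,600),interpolation=cv2.INTER_CUBIC)]))
```

```text
t29.61 [0.5471 0.0424 0.2619] tipz 0.1530 F [ 0.9 -0.1 -2.2] M [ 0.03 -0.01 -0.01] yaw 29.0
0 243.3 191.6 [201, 200, 200, 202, 202, 201, 199, 190, 160, 119, 86, 81, 100, 147, 192, 203, 203, 202, 201, 201, 201, 200, 202, 201, 201]
0.005 243.3 190.1 [199, 200, 200, 201, 201, 202, 199, 186, 143, 95, 73, 71, 78, 122, 186, 202, 202, 202, 202, 200, 198, 199, 200, 199, 200]
0.01 243.3 188.7 [198, 198, 199, 201, 200, 201, 199, 188, 149, 98, 74, 70, 78, 121, 183, 200, 202, 201, 201, 200, 199, 198, 199, 199, 199]
0.015 243.2 187.3 [198, 198, 198, 199, 198, 198, 198, 189, 158, 103, 72, 70, 75, 106, 165, 193, 199, 200, 200, 199, 197, 196, 195, 196, 196]
0.02 243.2 185.8 [197, 198, 199, 198, 198, 198, 197, 190, 157, 103, 74, 70, 74, 105, 162, 192, 198, 199, 201, 197, 192, 190, 188, 187, 185]
0.03 243.1 182.9 [167, 163, 161, 158, 151, 144, 135, 117, 98, 79, 70, 70, 69, 74, 97, 130, 167, 186, 191, 189, 183, 171, 136, 81, 49]
0.04 243.1 180.0 [165, 174, 180, 185, 190, 196, 202, 199, 163, 98, 69, 71, 75, 113, 163, 153, 120, 144, 183, 187, 181, 169, 132, 68, 35]
0.05 243.0 177.0 [231, 231, 230, 231, 230, 230, 230, 224, 187, 108, 69, 69, 76, 121, 190, 218, 197, 143, 133, 161, 176, 168, 131, 68, 35]
0.06 243.0 174.0 [221, 222, 224, 225, 227, 228, 229, 222, 184, 106, 69, 69, 73, 103, 172, 222, 230, 218, 172, 128, 144, 170, 141, 72, 37]
0.07 242.9 171.0 [198, 199, 199, 198, 197, 197, 197, 192, 159, 96, 68, 69, 73, 103, 173, 224, 232, 232, 228, 198, 137, 128, 132, 95, 71]
0.08 242.9 167.9 [197, 197, 196, 196, 196, 196, 193, 184, 151, 91, 69, 69, 74, 105, 175, 225, 233, 233, 232, 231, 212, 151, 100, 85, 78]
0.09 242.8 164.8 [196, 194, 195, 194, 194, 193, 191, 183, 157, 97, 69, 69, 73, 105, 174, 227, 232, 233, 233, 233, 231, 218, 170, 110, 88]
px per 10mm toolx [-3.38692236  0.42916727]
```

View pics/i.png

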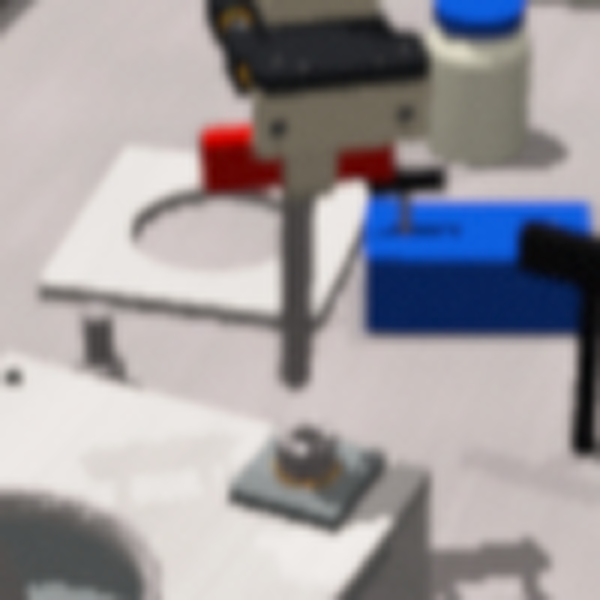

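The shaft leans ≈ 1.3° (tip ≈ 2.5 mm towards tool +x, px column 242 against 243.3 predicted). I'll correct with 1.3° of tool pitch and re-enter at 29°, searching slightly if it lands on the rim.

Run:
```python
from h import *
y=29; r=np.radians(y); ex=np.array([np.cos(r),np.sin(r),0]); ey=np.array([-np.sin(r),np.cos(r),0])
ctrl.servo_line(tcp(y,.250),[180,1.3,y],v=.1)
ctrl.servo_line(tcp(y,.2345),v=.08); ctrl.hold(.15); st('above')
for dx,dy in [(0,0),(-.0015,0),(.0015,0),(-.003,0),(0,.0015),(0,-.0015)]:
    q=np.array(tcp(y,0))+dx*ex+dy*ey
    if (dx,dy)!=(0,0): ctrl.servo_line([q[0],q[1],.2335],v=.05)
    hit=ctrl.servo_line([q[0],q[1],.2155],v=.02,max_force=5); s=st((dx,dy,hit))
    if s['position'][2]<.2285 or s['t']>36: break
```

```text
above t30.47 [0.5473 0.0425 0.235 ] tipz 0.1261 F [-0.1  0.1 -1.2] M [ 0.02 -0.    0.  ] yaw 29.0
(0, 0, True) t30.94 [0.5466 0.042  0.2283] tipz 0.1194 F [-0.2 -0.5  2.1] M [-0.19  0.15 -0.03] yaw 29.0
```

Run:
```python
from h import *
y=29
c=np.array(ctrl.read_state()['position'][:2])
hit=ctrl.servo_line([*c,.2155],v=.02,max_force=7); s=st(('press',hit))
best=s['position'][2]
if best>.2185:
  for y in (26,23,26,29,32,35,38):
    s=ctrl.read_state(); zc=s['position'][2]
    ctrl.servo_line([*c,zc-.0006],[180,1.3,y],v=.1)
    s=st(y)
    if s['position'][2]<.2265:
        print(ctrl.servo_line([*c,.2155],v=.02,max_force=7)); st('in'); break
    if s['ft_force'][2]>14: ctrl.servo_line([*c,s['position'][2]+.0004],v=.05)
```

```text
('press', True) t31.18 [0.5466 0.042  0.228 ] tipz 0.1191 F [-0.7 -0.2  6.1] M [-0.12  0.32 -0.01] yaw 29.0
26 t31.43 [0.5465 0.0422 0.228 ] tipz 0.1191 F [-2.6  0.7  7.8] M [-0.06  0.76  0.09] yaw 26.0
23 t31.68 [0.5464 0.0424 0.2279] tipz 0.1190 F [-2.8 -0.4  6.2] M [-0.01  0.9   0.08] yaw 23.0
26 t31.93 [0.5466 0.0421 0.2279] tipz 0.1190 F [-2.5  0.3  6.9] M [-0.14  0.81  0.05] yaw 26.0
29 t32.17 [0.5467 0.0419 0.2279] tipz 0.1190 F [-2.7 -1.1  7.1] M [-0.41  0.65  0.04] yaw 29.0
32 t32.42 [0.5467 0.0416 0.2279] tipz 0.1190 F [-2.4 -1.7  7.2] M [-0.49  0.56 -0.03] yaw 32.0
35 t32.67 [0.5467 0.0415 0.2279] tipz 0.1190 F [-1.4 -1.1  7. ] M [-0.61  0.55  0.02] yaw 35.0
38 t32.92 [0.5467 0.0414 0.2278] tipz 0.1189 F [-1.1 -2.5  6.4] M [-0.72  0.52 -0.04] yaw 38.0
```

Run:
```python
from h import *
c=np.array(ctrl.read_state()['position'][:2])
seq=[34,30,27,30,33,29,26,31]; 
for y in seq:
    s=ctrl.read_state(); F=np.array(s['ft_force']); c=c+np.clip(F[:2]*.00012,-.0004,.0004)
    dz=.0006 if F[2]<8 else (.0002 if F[2]<11 else 0)
    ctrl.servo_line([*c,s['position'][2]-dz],[180,1.3,y],v=.1)
    s=st((y,c.round(4)))
    if s['position'][2]<.2265:
        print(ctrl.servo_line([*c,.2155],v=.02,max_force=8)); st('in'); break
```

```text
(34, array([0.5466, 0.0411])) t33.17 [0.5467 0.0413 0.2278] tipz 0.1189 F [-2.6 -0.2  7.8] M [0.01 0.66 0.08] yaw 34.0
(30, array([0.5463, 0.041 ])) t33.42 [0.5464 0.0416 0.2278] tipz 0.1189 F [-1.8  0.3  6.5] M [ 0.19  0.6  -0.01] yaw 30.0
(27, array([0.5461, 0.0411])) t33.67 [0.5462 0.0417 0.2278] tipz 0.1189 F [-1.7  0.5  6.1] M [ 0.31  0.59 -0.04] yaw 27.0
(30, array([0.5459, 0.0411])) t33.92 [0.5462 0.0415 0.2278] tipz 0.1189 F [-0.6  0.2  6.1] M [0.09 0.31 0.02] yaw 30.0
(33, array([0.5458, 0.0412])) t34.17 [0.5463 0.0413 0.2279] tipz 0.1190 F [ 0.7 -1.1  5.7] M [-0.17  0.14  0.03] yaw 33.0
(29, array([0.5459, 0.041 ])) t34.42 [0.5462 0.0415 0.2279] tipz 0.1190 F [-1.9  1.4  5.1] M [0.17 0.43 0.06] yaw 29.0
(26, array([0.5457, 0.0412])) t34.67 [0.546  0.0418 0.2278] tipz 0.1189 F [-1.6  1.2  5.5] M [0.24 0.37 0.  ] yaw 26.0
(31, array([0.5455, 0.0413])) t34.92 [0.5461 0.0414 0.2279] tipz 0.1190 F [-0.2  0.1  4.6] M [-0.13  0.08 -0.04] yaw 31.0
```

Run:
```python
from h import *
c=np.array([.5461,.0414]); z0=.2278; done=False
for r,n in ((.0004,6),(.0009,8)):
    for k in range(n):
        y=30+(3 if k%2 else -3); a=2*np.pi*k/n
        t=[c[0]+r*np.cos(a),c[1]+r*np.sin(a),z0-.0010]
        ctrl.servo_line(t,[180,1.3,y],v=.1); s=ctrl.read_state()
        print('%.2f r%.4f a%d y%d z %.4f'%(s['t'],r,np.degrees(a),y,s['position'][2]),np.round(s['position'][:2],4),np.round(s['ft_force'],1),flush=True)
        if s['position'][2]<.2273: done=True; break
    if done: break
if done:
    p=s['position']; print(ctrl.servo_line([p[0],p[1],.2155],v=.02,max_force=8)); st('in')
```

```text
35.17 r0.0004 a0 y27 z 0.2277 [0.5465 0.0419] [-2.6  0.3  9.7]
35.43 r0.0004 a59 y33 z 0.2264 [0.5458 0.0414] [-1.3 -1.4 -0.6]
True
in t35.92 [0.5457 0.0412 0.2173] tipz 0.1084 F [-1.9 -0.2  7.2] M [-0.14  0.45 -0.05] yaw 33.0
```

It's in the hexagon (tip z ≈ 0.108) at yaw 33. Turn clockwise in 1.5° steps with lateral relief, watching for the stop.

Run:
```python
from h import *
s=ctrl.read_state(); c=np.array(s['position'][:2]); z=s['position'][2]-.0003; y=33.; hi=0
for i in range(24):
    F=np.array(s['ft_force']); c=c+np.clip(F[:2]*.00008,-.0003,.0003)
    y-=1.5; ctrl.servo_line([*c,z],[180,1.3,y],v=.1); s=ctrl.read_state(); m=s['moment'][2]
    print('t%.2f y%.1f M %.2f'%(s['t'],y,m),np.round(s['ft_force'],1),np.round(s['position'],4),'g%.2f'%(s['gripper_width']*92),flush=True)
    hi=hi+1 if m>.24 else 0
    if m>.45 or hi>=3: break
im,d=ctrl.get_image('wrist'); save('w9.png',im); si,_=ctrl.get_image('side'); save('s9.png',si)
```

```text
t36.17 y31.5 M -0.04 [-2.4 -0.2  6.2] [0.5458 0.0414 0.2174] g15.38
t36.42 y30.0 M -0.01 [-2.1 -1.5  4.7] [0.5457 0.0415 0.2174] g15.78
t36.67 y28.5 M 0.04 [-2.  -0.3  4.9] [0.5456 0.0414 0.2174] g15.76
t36.92 y27.0 M 0.01 [-1.7 -0.4  4.9] [0.5455 0.0415 0.2174] g15.83
t37.17 y25.5 M 0.03 [-0.9 -0.5  5.5] [0.5453 0.0415 0.2174] g15.90
t37.42 y24.0 M 0.04 [-1.6 -0.   5.4] [0.5452 0.0415 0.2174] g15.62
t37.67 y22.5 M 0.03 [-3.  -0.4  4.8] [0.5451 0.0415 0.2174] g15.85
t37.92 y21.0 M 0.05 [-0.7  1.3  5.5] [0.5449 0.0415 0.2174] g15.72
t38.17 y19.5 M 0.03 [-1.8  0.1  5. ] [0.5449 0.0415 0.2174] g15.77
t38.42 y18.0 M 0.12 [-1.9 -0.8  4.9] [0.5448 0.0416 0.2174] g15.46
t38.67 y16.5 M 0.09 [-0.1  1.2  5.1] [0.5446 0.0416 0.2173] g15.53
t38.92 y15.0 M 0.05 [-1.7 -0.   4.6] [0.5447 0.0416 0.2174] g15.60
t39.17 y13.5 M 0.06 [-0.   1.6  5.2] [0.5445 0.0417 0.2174] g15.40
t39.42 y12.0 M 0.09 [-0.4  1.2  5.2] [0.5446 0.0418 0.2174] g15.63
t39.67 y10.5 M 0.11 [0.1 1.2 5.3] [0.5445 0.0419 0.2174] g15.90
t39.92 y9.0 M 0.17 [-0.9  1.3  5.6] [0.5445 0.0419 0.2174] g15.74
t40.17 y7.5 M 0.16 [-0.6  0.2  5.9] [0.5445 0.042  0.2174] g15.82
t40.42 y6.0 M 0.24 [-0.   0.5  4.6] [0.5444 0.0421 0.2174] g15.73
t40.67 y4.5 M 0.26 [-0.5  0.9  5.4] [0.5444 0.0422 0.2173] g15.52
t40.92 y3.0 M 0.25 [-0.8  0.5  4.8] [0.5444 0.0422 0.2173] g15.48
```

The moment rises at the same yaw (~9°) both times, holding 0.25–0.3 N m against 0.1 running friction, so the screw is at its stop (hexagon 29°). I'll take the torque off, lift, and check the hexagon and the shaft's lean in one pass.

Run:
```python
from hexfit import *
s=st(); p=s['position']; y=3.
for k in range(4):
    if s['moment'][2]<.05: break
    y+=1.5; ctrl.servo_line(p,[180,1.3,y],v=.1); s=st('back')
c=np.array(p[:2])+np.clip(np.array(s['ft_force'][:2])*.00008,-.0003,.0003)
ctrl.servo_line([*c,.236],v=.05); st('up')
ctrl.servo_line([*c,.265],v=.12)
r=np.radians(y); q=[c[0]-.07*np.cos(r),c[1]-.07*np.sin(r),.275]
ctrl.servo_line(q,[180,0,y],v=.2); ctrl.hold(.15); s=st('look')
im,d=ctrl.get_image('wrist'); P=ctrl.camera_params('wrist'); save('w10.png',im)
si,_=ctrl.get_image('side'); save('s10.png',si); PS=ctrl.camera_params('side')
o=hexfit(im,P,np.array([.5464,.0429]),'after2'); save('j.png',o)
for rr in shaft(si,PS,s['position'],[.005,.02,.09],12): print(*rr)
```

```text
t41.02 [0.5444 0.0422 0.2174] tipz 0.1085 F [-0.7  1.7  5. ] M [0.38 0.09 0.28] yaw 3.1
back t41.27 [0.5446 0.0423 0.2174] tipz 0.1085 F [-1.4  0.5  4. ] M [0.16 0.18 0.02] yaw 4.5
up t41.80 [0.5445 0.0421 0.2365] tipz 0.1276 F [ 0.3  0.  -1.1] M [ 0.08 -0.03 -0.03] yaw 4.5
look t42.84 [0.4749 0.0368 0.2745] tipz 0.1656 F [ 0.9 -0.  -1.5] M [ 0.02  0.03 -0.01] yaw 4.5
after2 res 143 centre [0.5463 0.0424] corner 22.8 af 14.9
0.005 267.9 189.4 [197, 195, 194, 195, 193, 192, 178, 137, 86, 70, 70, 72, 106, 162, 188, 193, 193, 193, 193, 192, 192, 194, 191, 191, 192]
0.02 268.0 185.0 [146, 144, 144, 143, 142, 141, 133, 108, 77, 70, 70, 69, 79, 110, 134, 140, 140, 140, 141, 140, 141, 140, 139, 140, 140]
0.09 268.5 163.6 [85, 84, 80, 76, 79, 85, 85, 82, 72, 68, 69, 68, 67, 71, 82, 85, 86, 86, 86, 86, 86, 86, 85, 82, 81]
```

The hexagon is now at 22.8°, so the screw has gone on to ≈ 56° in total. That fits the stop at 1.0, since the first back-off had dragged it a little and this time it was released at zero moment. Now return the key, with pitch 2.6° to hold the shaft vertical.

Run:
```python
from h import *
g=[.5005,-.2945]; o=[180,2.6,21.6]
ctrl.move_to([*g,.285],o); ctrl.servo_line([*g,.178],v=.15); ctrl.hold(.15); st('above')
si,_=ctrl.get_image('side'); save('s11.png',si)
hit=ctrl.servo_line([*g,.1185],v=.05,max_force=6); s=st(hit)
c=np.array(g)
for i in range(6):
    if s['position'][2]<.1205 or s['t']>54: break
    c=np.array(s['position'][:2])+np.clip(np.array(s['ft_force'][:2])*.0002,-.0012,.0012)
    hit=ctrl.servo_line([*c,.1185],v=.04,max_force=7); s=st((i,hit))
```

```text
above t45.22 [ 0.5012 -0.2948  0.1791] tipz 0.0702 F [ 0.7 -0.6 -1.5] M [ 0.04 -0.06  0.01] yaw 21.6
True t46.37 [ 0.5003 -0.2944  0.1196] tipz 0.0107 F [-0.6  0.3  6. ] M [ 0.1   0.13 -0.01] yaw 21.6
```

The key reached the bottom of the hole (tip ≈ 0.0105, 7.5 N). Release, retreat straight up and check.

Run:
```python
from h import *
p=ctrl.read_state()['position']
ctrl.move_gripper(.6); st('open')
ctrl.servo_line([p[0],p[1],.24],v=.12); ctrl.hold(.2); st('up')
im,d=ctrl.get_image('wrist'); P=ctrl.camera_params('wrist'); si,_=ctrl.get_image('side'); PS=ctrl.camera_params('side')
print(bar('wrist',im,P,.152)); m=redmask(im)
z=[px2w('wrist',u,v,d=float(d[v,u]),P=P)[2] for v,u in np.argwhere(cv2.erode(m.astype(np.uint8),np.ones((5,5))))]; print('bar top z',np.percentile(z,[5,50,95]).round(4))
u,v=w2px(PS,[.5,-.294,.1]).astype(int)
save('k.png',np.hstack([cv2.resize(im[:230,130:400],(470,400)),cv2.resize(si[v-50:v+50,u-40:u+40],(320,400),interpolation=cv2.INTER_CUBIC)]))
```

```text
open t47.17 [ 0.4994 -0.2939  0.1185] tipz 0.0096 F [0.5 0.1 0.6] M [-0.03 -0.06  0.02] yaw 21.6
up t48.53 [ 0.5    -0.2943  0.2393] tipz 0.1304 F [0.3 0.2 0.6] M [ 0.   -0.04 -0.01] yaw 21.6
(array([ 0.50292724, -0.29281577,  0.152     ]), np.float64(21.16740983950039), [np.float64(0.08795142614982578), np.float64(0.013554183603230813)], (251.0, 181.5))
bar top z [0.1509 0.152  0.1532]
```

View pics/k.png

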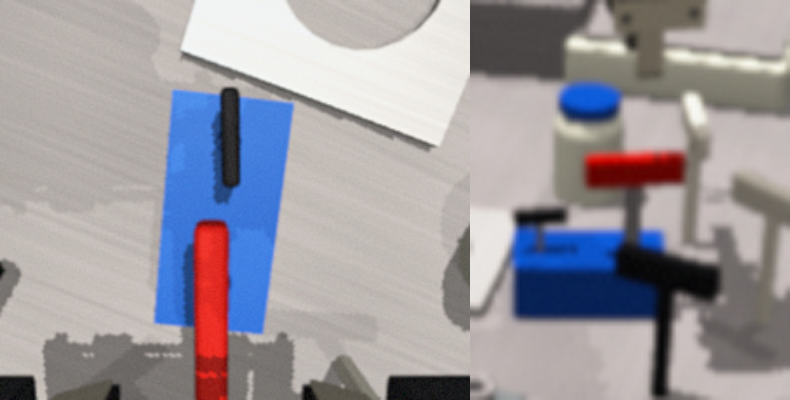

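The red key stands upright and fully down in its hole: bar top at z 0.152, bar at px (211,300) in the left crop. The gripper is clear, so I'm handing in.

```bash
python3 -c "
from rig import ctrl; print(ctrl.close_job())"
```

```text
the job is handed in; nothing more can be done
None
```

I handed the job in at about 49 s: the screw was turned clockwise about 56° and appears to be against its stop, and the red key is back upright at the bottom of its hole. I inferred the stop from the moment, which held at 0.25–0.3 N m at the same key angle on both tries. The key turned about 18° further than the socket's hexagon did, which I could not explain. Slackening after the first try seems to have turned the screw back a few degrees, so I re-entered and tightened it again.

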